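# Scan the red test-kit carton and dock the scanner

### The job

At the clinic supply desk, pick up the yellow-handled barcode scanner and scan the red kit carton, not the blue one: hold the scanner still and upright for two seconds, its window about 6 cm straight above the middle of the carton's barcode label, with the long side of the scanner's head along the long side of the label. Then stand the scanner upright on the middle of its round charging pad and let go, without dropping it from a height. Leave both cartons where they lie.

Things in the scene. Friction and masses are not known exactly. Their poses are not given: they have to be found in the camera images.
- scanner_grip (a point): Barcode scanner, 180 g, 120 mm tall, standing on its window (flat underside). Black head 64 (x) x 44 (y) x 34 mm tall, grey neck 52 x 38 mm up to 63 mm, yellow handle 40 (x) x 32 mm (y) above. Point: middle of the handle on the centre line, 92 mm above the window, 28 mm below the top; grip across y. z up the handle; it looks along -z; x: long side of the head (its scan line), either way round.
- label_red (a point): White barcode label, 60 (x) x 36 mm (y), on top of the red kit carton (100 x 70 x 35 mm tall, loose, 160 g, red with one white end). Point: middle of the label, on the top face 35 mm above the desk, 12 mm from the carton's centre away from the white end. x along the long side of label and carton, z up.
- label_blue (a point): The same label on a carton of the same size and make, but blue with one white end: the wrong one, not to be scanned or moved. The two cartons may lie in either place.
- pad_top (a point): Round charging pad, fixed to the desk: black with a green ring and a grey middle, 110 mm across, 10 mm high. The point is the middle of its flat top, z up.

How it is judged (in metres and radians):
On the way:
1. the scanner is held still for 1 s, window 25 to 110 mm above the red label, centred within 20 mm along and 15 mm across, upright within 12 degrees, head's long side within 17 degrees of the label's (x of label_red in the frame of scanner_grip between -0.02 and 0.02 m and y of label_red in the frame of scanner_grip between -0.015 and 0.015 m and z of label_red in the frame of scanner_grip between -0.202 and -0.117 m and angle between the z axis of scanner_grip and the z axis of label_red, either way round below 0.21 rad and angle between the x axis of scanner_grip and the x axis of label_red, either way round below 0.3 rad and linear speed of scanner below 0.02 m/s and angular speed of scanner below 0.2 rad/s), for 1 s.
At the end, for the whole second after the job is handed in: After the scan, the scanner stands upright (within 6 degrees) and at rest on the charging pad, within 25 mm of its middle, released, and both cartons are within 20 mm of where they lay (horizontal distance between scanner_grip and pad_top below 0.025 m and z of scanner_grip in the frame of pad_top between 0.086 and 0.098 m and angle between scanner_grip's own z axis and vertical below 0.1 rad and linear speed of scanner below 0.02 m/s and distance of each of label_red, label_blue from where it was at the start of the episode below 0.02 m); the robot touches nothing.
It fails at once if the blue carton is scanned (scanner held aimed at its label within scanning range, at rest) (x of label_blue in the frame of scanner_grip between -0.02 and 0.02 m and y of label_blue in the frame of scanner_grip between -0.015 and 0.015 m and z of label_blue in the frame of scanner_grip between -0.202 and -0.117 m and angle between the z axis of scanner_grip and the z axis of label_blue, either way round below 0.21 rad and angle between the x axis of scanner_grip and the x axis of label_blue, either way round below 0.3 rad and linear speed of scanner below 0.02 m/s and angular speed of scanner below 0.2 rad/s).
It fails at once if a carton is pushed more than 30 mm (distance of any of label_red, label_blue from where it was at the start of the episode above 0.03 m).
It fails at once if the scanner is tipped over (angle between scanner_grip's own z axis and vertical above 0.7 rad).
It fails at once if the scanner is let go more than 20 mm above the pad (contact force between the fingers and scanner below 0.05 N and height (world z) of scanner_grip above 0.122 m).
It also fails if it takes over 42 s, if anything falls off the work surface, if the arm or the gripper's body presses on something with over 40 N, if the wrist force passes 120 N, or if a joint passes its speed limit or range.

### The arm

A 6-joint arm with a two-finger parallel gripper is mounted at the origin on the work surface. World frame = base frame: x ahead of the robot, y to its left, z up, the work surface at z = 0. Lengths are in mm, angles in rad, forces in N, time in s.
With the tool pointing down it reaches from about 350 to 775 mm from the base axis. Payload 7.3 kg.
Tool frame: the origin (TCP) lies between the finger pads; the fingertips stand 22 mm ahead of it and the grasp point (between the pads) lies 3 mm ahead of it; z points along the fingers, x is the direction in which the jaws open and shut, and the axes are right-handed (so a half turn about z gives the same grasp; the last joint's range is limited). The gripper opens to 92 mm and grips with 3 to 60 N. Pads are 19 mm wide; open, the fingers measure 130 mm over their backs; the gripper's body (75 mm by 190 mm) begins 47 mm behind the grasp point.
Start: joints at [1.03, 0.342, 1.524, -0, 1.275, -0.146], TCP at [201.914, 484.638, 248.741] pointing down, gripper open.
Joint ranges: [-2.53, 2.53], [-0.77, 2.02], [0.04, 2.7], [-1, 4.14], [0.28, 2.66], [-3.11, 3.11]. Speed limits (rad/s): [2.57, 2.57, 3.14, 3.14, 3.14, 3.14].

### API

Orientations are given as [roll, pitch, yaw] about the fixed x, y, z axes, in that order (R = Rz(yaw) Ry(pitch) Rx(roll)).
In Python, from plant import * gives the robot as it stands. The module is installed in compiled form; this text tells all that it offers.
- The arm moves only by the shell command python3 -m handwheel 'ROWS' [OPENING]. ROWS is a JSON object of lists of equal length, an entry for each row: "translation": the shift along the world's x, y, z in units of 15 cm (1.0 is 15 cm), a list of three; "twist": the turn about the world's z in units of 90 degrees (1.0 is 90 degrees). In form: {"translation": [[tx, ty, tz], ...], "twist": [twist, ...]}. A call has exactly 8 rows; each row shifts and turns the pose as measured when the row begins; what a row does not reach is not made up. A row lasts 1/8 s, in which the tool goes at most 62.5 mm and 10.7 degrees, less where a joint would pass 70% of its speed; a pose out of reach is approached as far as the arm can. A call with a number of a shift or a turn outside -1 to 1 is refused whole. A call with a gripper value outside its range is refused whole. OPENING is the closure in counts, from 0 (fully open) to 255 (shut), set as the call begins (- or left out, the last holds). The fingers move at their own pace and stop on an object; the grip force is fixed at half the most. Time passes only in rows, so rows that do not move let the fingers close, or fill a call up. It gives the time, the measured TCP pose, the force and the opening at its end, in the units of the state.
- get_obs(): the state, without advancing time (a new reading comes with each control period).
- capture(name): name is "side" or "top" or "wrist"; returns a dict with "img" (480x640x3 uint8, red, green, blue), "vertical_fov" (degrees; the focal length in pixels is half the picture's height over the tangent of half this angle, whatever the lens; pixels are square), "cx", "cy" (the principal point, pixels), "world_from_camera" (4x4, takes a point from camera to world coordinates). Camera axes: x right, y up, looking along -z (the intrinsics and any distortion apply to the point x, -y, -z); pixel columns grow to the right and rows downward; lengths in mm; the calibration is good to about 2 mm. A picture is of the moment at which its call begins. There is no depth.
- close_job(): hands the job in, once; it reports no verdict.
Trained networks look in the newest picture that a camera, given by its name, has taken for a name from the list of things; names that differ only in an ending like _2 or _b are one class to them, and where a whole thing is asked for, a point or a joint stands for the part that bears it (a point fixed in the world has none). Each returns a list of dicts, best first, with "score" (0 to 1); they miss things now and then, are a little off and sometimes report something else, mostly with a low value. They report only what shows in the picture. A call takes as long as a camera call.
- search_frame(camera, label): "position" ([x, y, z] in mm, in the coordinates of the camera as it stood for that picture, good to about 4 mm: the middle of the surface that is visible of it).
- spot_point(camera, label): "position" ([x, y, z] in mm, in the coordinates of the camera as it stood for that picture, good to about 4 mm: a listed point, or the origin of a listed thing).
The state is a dict: "time": time; "joint_positions": joint angles; "dq": joint speeds; "tau": joint torques, N m; "tool_pos": TCP position; "tcp_rot": TCP orientation; "contact_force": force on the tool from outside, world axes, zero at the start; "moment": the same for the moment, N m; "grip_width": finger opening in mm.
Only numpy, scipy, OpenCV 4.12 (cv2) and the standard library are available. Lean on these libraries where they do the work, as an engineer would, in place of code of your own. Each camera call takes 0.05 s, during which the arm holds its last target.

## Working session

There is one attempt and no reset: what is moved stays moved. The work goes in short steps, Python scripts to look and compute and a shell command to move; the robot and the scene stay as the last step left them, time stands still between calls to the robot, and variables do not carry over. Pictures are saved under pics/ and viewed, and the job is handed in when it is done.

```bash
mkdir -p pics
cat > h.py <<'E'
from plant import *
import numpy as np, cv2
def W(c,p):
    return (np.array(c["world_from_camera"])@np.r_[p,1])[:3]
def pix(c,u,v,z):
    M=np.array(c["world_from_camera"]);f=240/np.tan(np.radians(c["vertical_fov"])/2)
    d=M[:3,:3]@np.array([(u-c["cx"])/f,-(v-c["cy"])/f,-1]);o=M[:3,3]
    return o+d*(z-o[2])/d[2]
E
python3 - <<'E'
from h import *
for n in ["top","side"]:
    c=capture(n);cv2.imwrite(f"pics/{n}0.png",c["img"][:,:,::-1]);print(n,{k:v for k,v in c.items() if k!="img"})
    for l in ["scanner_grip","label_red","label_blue","pad_top"]:
        print(l,[(round(d["score"],2),W(c,d["position"]).round(1)) for d in spot_point(n,l)])
o=get_obs();print(o)
E
```

```text
top {'vertical_fov': 57.0218997274257, 'cx': 321.9017849895195, 'cy': 236.481059952197, 'world_from_camera': array([[ 6.07609369e-03,  9.82846027e-01, -1.84327882e-01,
         3.90015723e+02],
       [-9.99746073e-01,  9.97055005e-03,  2.02083627e-02,
        -1.64739783e+01],
       [ 2.16995594e-02,  1.84158289e-01,  9.82657038e-01,
         1.06192893e+03],
       [ 0.00000000e+00,  0.00000000e+00,  0.00000000e+00,
         1.00000000e+00]])}
scanner_grip [(0.89, array([ 499.7, -125. ,   92.9]))]
label_red [(0.91, array([484.1, 280.4,  34.6]))]
label_blue [(0.59, array([679.2,  61.5,  32.6]))]
pad_top [(0.63, array([ 475.4, -263.5,    9.6]))]
side {'vertical_fov': 44.02560801834525, 'cx': 323.9321492146738, 'cy': 238.25840860673023, 'world_from_camera': array([[-9.77079641e-01,  1.60667639e-01, -1.39646999e-01,
         4.11990635e+02],
       [-2.12824788e-01, -7.23167700e-01,  6.57064751e-01,
         7.82561774e+02],
       [ 4.58084308e-03,  6.71724935e-01,  7.40786493e-01,
         9.99011416e+02],
       [ 0.00000000e+00,  0.00000000e+00,  0.00000000e+00,
         1.0000000
[... 172 characters left out ...]
(0.64, array([ 476.5, -258.6,    9.7]))]
{'time': 0.5, 'joint_positions': array([ 1.03002924e+00,  3.42027687e-01,  1.52414733e+00, -1.05904582e-05,
        1.27542836e+00, -1.46017498e-01]), 'dq': array([ 0.00176633, -0.00145957, -0.00067399,  0.00048629,  0.00037821,
       -0.00047494]), 'tau': array([-5.08821086e-05, -4.30820310e+01, -2.44311887e+01,  7.18428846e-02,
        4.91289084e-02, -2.91219567e-05]), 'tool_pos': array([201.88732034, 484.6170327 , 248.70957638]), 'tcp_rot': array([3.14158419e+00, 1.20835475e-05, 1.17604982e+00]), 'contact_force': array([0.53678456, 0.52754958, 0.39992901]), 'moment': array([ 0.02948957,  0.03797226, -0.00693349]), 'grip_width': 92.02423057877856}
```

View pics/top0.png

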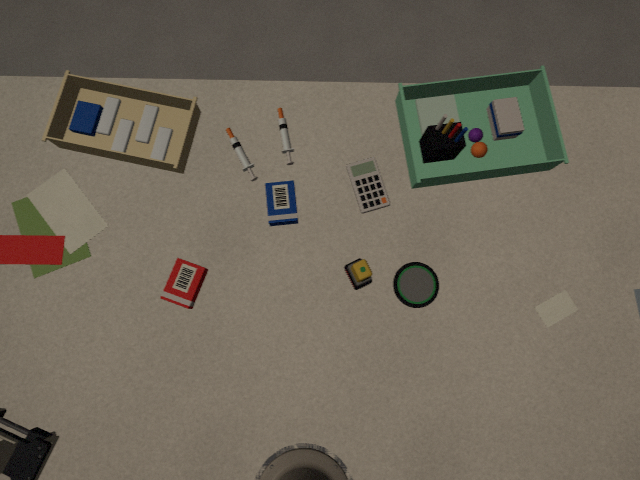

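View pics/side0.png

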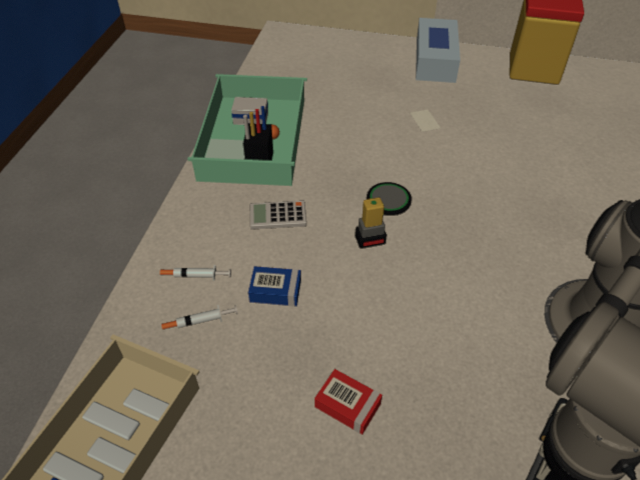

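The top view shows the scanner at about (358,272), the pad at (416,285), the red carton at (184,283) and the blue carton at (282,203). The side view agrees. Next I need the yaw of the scanner and of the label.

Run:
```python
from h import *
c=capture("top");im=c["img"]
hsv=cv2.cvtColor(im,cv2.COLOR_RGB2HSV)
def rect(mask,z,box,nm):
    m=np.zeros(mask.shape,np.uint8);x0,y0,x1,y1=box;m[y0:y1,x0:x1]=mask[y0:y1,x0:x1]
    n,l,s,_=cv2.connectedComponentsWithStats(m);k=1+s[1:,4].argmax()
    v,u=np.nonzero(l==k);P=np.array([pix(c,a,b,z)[:2] for a,b in zip(u,v)],np.float32)
    r=cv2.minAreaRect(P);b=cv2.boxPoints(r)
    e=[b[1]-b[0],b[2]-b[1]];print(nm,len(u),np.round(r[0],1),[(round(float(np.hypot(*q)),1),round(float(np.degrees(np.arctan2(q[1],q[0]))),1)) for q in e])
H,S,V=[hsv[:,:,i] for i in range(3)]
rect(((S>110)&((H<8)|(H>172))&(V>60)).astype(np.uint8),30,(150,245,220,320),"red")
rect(((S<80)&(V>110)).astype(np.uint8),35,(172,262,198,296),"label")
rect(((H>15)&(H<35)&(S>130)&(V>60)).astype(np.uint8),110,(335,250,385,295),"handle")
rect((V<50).astype(np.uint8),20,(335,250,385,295),"head")
rect(((H>45)&(H<85)&(S>100)).astype(np.uint8),10,(385,250,445,315),"ring")
z=cv2.resize(im[250:295,335:385],None,fx=12,fy=12,interpolation=cv2.INTER_CUBIC)
z2=cv2.resize(im[250:315,155:215],None,fx=8,fy=8,interpolation=cv2.INTER_CUBIC)
h=max(z.shape[0],z2.shape[0]);z=cv2.copyMakeBorder(z,0,h-z.shape[0],0,0,0);z2=cv2.copyMakeBorder(z2,0,h-z2.shape[0],0,0,0)
o=np.hstack([z,z2]);o=cv2.resize(o,None,fx=.7,fy=.7);cv2.imwrite("pics/z.png",o[:,:,::-1])
```

```text
red 678 [480.1 281.6] [(82.2, -19.5), (71.5, 70.5)]
label 198 [483.2 280. ] [(58.9, -19.1), (34.9, 70.9)]
handle 274 [ 495.4 -120.8] [(36.3, -63.7), (40.5, 26.3)]
head 148 [ 497. -122.] [(44.7, -63.3), (62.2, 26.7)]
ring 291 [ 475.4 -264.2] [(95.4, -81.9), (94.8, 8.1)]
```

View pics/z.png

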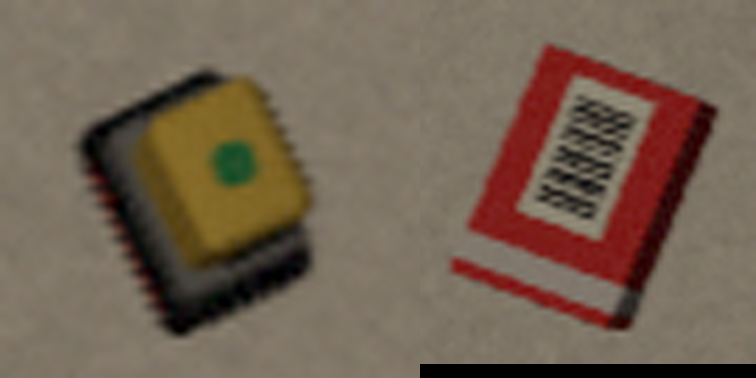

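Scanner: about (497,-122), long axis near 26.5°. Label: about (483,280.5), long axis near -19.3°. For the grasp the jaw yaw must be about 116.5°, which is 49° from now.

```bash
python3 -m handwheel '{"translation":[[0.14,-0.3,0],[0.14,-0.3,0],[0.14,-0.3,0],[0.14,-0.3,0],[0.14,-0.3,0],[0.14,-0.3,0],[0.14,-0.3,0],[0.14,-0.3,0]],"twist":[0.05,0.05,0.05,0.05,0.05,0.05,0.05,0.05]}' 0
```

```text
time: 1.55
tool_pos: [372.7, 116.3, 249.6]
tcp_rot: [3.137, -0.002, 1.832]
contact_force: [0.5, 0.5, 0.9]
grip_width: 91.8
```

```bash
python3 -m handwheel '{"translation":[[0.15,-0.3,0],[0.15,-0.3,0],[0.15,-0.3,0],[0.14,-0.3,0],[0.14,-0.25,0],[0.1,-0.14,-0.05],[0,0,0],[0,0,0]],"twist":[0.03,0.03,0.03,0.03,0.01,0,0,0]}'
python3 - <<'E'
from h import *
o=get_obs();print(o["tool_pos"],o["tcp_rot"])
c=capture("wrist");cv2.imwrite("pics/w1.png",c["img"][:,:,::-1])
M=c["world_from_camera"];print(M.round(3))
for n in ["wrist","top","side"]:
    if n!="wrist": c=capture(n)
    for l in ["scanner_grip"]:
        print(n,l,[(round(d["score"],2),W(c,d["position"]).round(1)) for d in spot_point(n,l)])
E
```

```text
time: 2.55
tool_pos: [500.9, -133.9, 242.8]
tcp_rot: [3.133, -0.001, 2.038]
contact_force: [-0.8, 0.1, -0.2]
grip_width: 91.6
[ 500.8694981  -133.8863601   242.76479132] [ 3.13312097e+00 -1.02819785e-03  2.03813599e+00]
[[-4.50000e-01 -8.53000e-01 -2.63000e-01  4.30323e+02]
 [ 8.93000e-01 -4.29000e-01 -1.37000e-01 -1.68778e+02]
 [ 4.00000e-03 -2.97000e-01  9.55000e-01  3.77440e+02]
 [ 0.00000e+00  0.00000e+00  0.00000e+00  1.00000e+00]]
wrist scanner_grip [(0.6, array([ 495.8, -124.2,   91.3]))]
top scanner_grip [(0.54, array([ 499.9, -123.5,   90.9]))]
side scanner_grip [(0.69, array([ 497. , -120.6,   88.8]))]
```

View pics/w1.png

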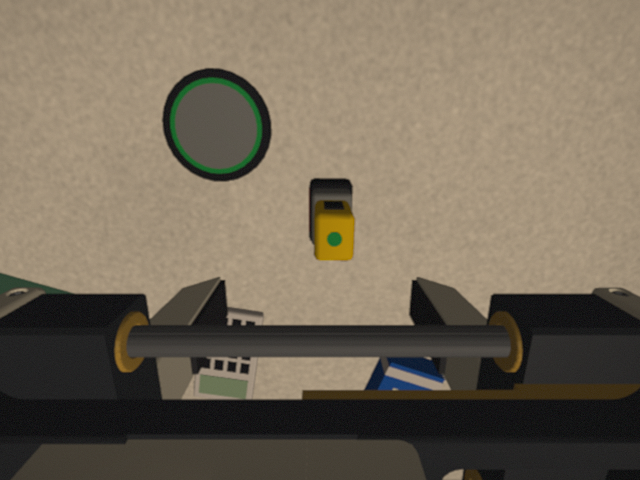

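The scanner sits at about (335,238) in the wrist picture, square to the jaws. I'll centre on it and descend.

```bash
python3 -m handwheel '{"translation":[[-0.02,0.07,0],[0,0,-0.05],[0,0,-0.15],[0,0,-0.2],[0,0,-0.2],[0,0,-0.15],[0,0,0],[0,0,0]],"twist":[0,0,0,0,0,0,0,0]}'
```

```text
time: 3.85
tool_pos: [497.3, -120.6, 127.0]
tcp_rot: [3.132, 0.001, 2.042]
contact_force: [-0.2, -0.1, 0.1]
grip_width: 92.1
```

```bash
python3 -m handwheel '{"translation":[[0,-0.01,-0.07],[0,0,-0.08],[0,0,-0.04],[0,0,-0.02],[0,0,0],[0,0,0],[0,0,0],[0,0,0]],"twist":[0,0,0,0,0,0,0,0]}'
python3 - <<'E'
from h import *
c=capture("wrist");cv2.imwrite("pics/w2.png",c["img"][:,:,::-1])
E
```

```text
time: 4.85
tool_pos: [498.5, -122.7, 95.5]
tcp_rot: [3.129, 0.005, 2.042]
contact_force: [-0.5, 0.2, -0.1]
grip_width: 91.5
```

View pics/w2.png

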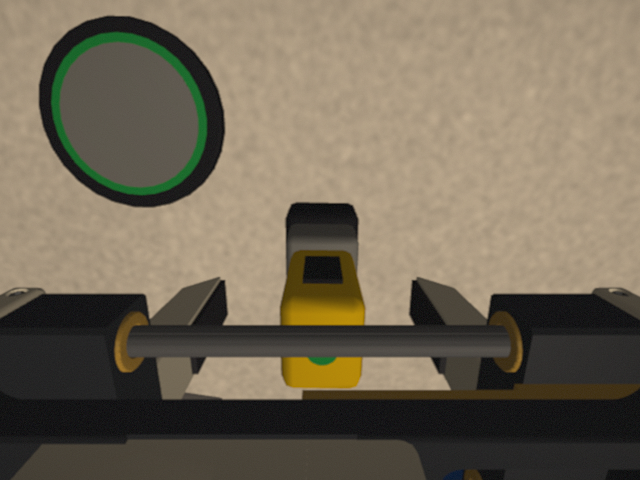

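The handle is centred between the jaws, at about (322,340). I'll close the gripper.

```bash
python3 -m handwheel '{"translation":[[0,0,0],[0,0,0],[0,0,0],[0,0,0],[0,0,0],[0,0,0],[0,0,0],[0,0,0]],"twist":[0,0,0,0,0,0,0,0]}' 255
```

```text
time: 5.9
tool_pos: [498.5, -122.6, 95.7]
tcp_rot: [3.129, 0.005, 2.042]
contact_force: [-0.5, 0.2, -0.4]
grip_width: 32.0
```

```bash
python3 -m handwheel '{"translation":[[0,0,0.05],[0,0,0.12],[0,0,0.14],[0,0,0.14],[0,0,0.1],[0,0,0.05],[0,0,0],[0,0,0]],"twist":[0,0,0,0,0,0,0,0]}'
python3 - <<'E'
from h import *
c=capture("wrist");cv2.imwrite("pics/w3.png",c["img"][:,:,::-1])
E
```

```text
time: 6.9
tool_pos: [496.8, -122.0, 188.5]
tcp_rot: [3.131, 0.002, 2.042]
contact_force: [-0.2, 0.6, -2.3]
grip_width: 32.0
```

View pics/w3.png

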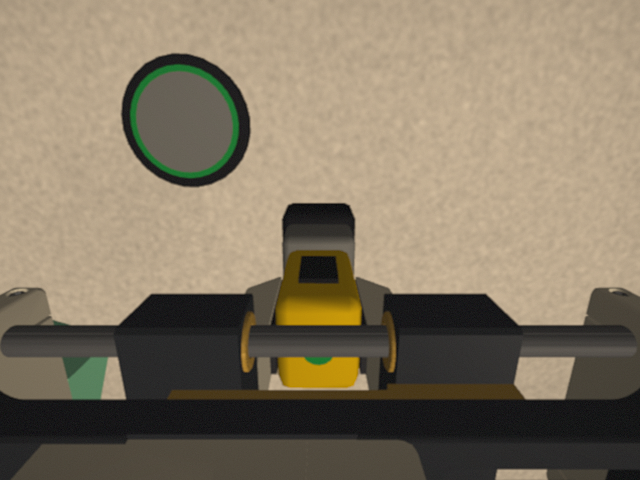

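The scanner is lifted, straight in the jaws, and weighs about right at roughly 2 N. Next I'll carry it to the red label.

```bash
python3 -m handwheel '{"translation":[[-0.01,0.15,0],[-0.01,0.25,0],[-0.01,0.28,0],[-0.01,0.28,0],[-0.01,0.28,0],[0,0.28,0],[0,0.28,0],[0,0.2,0]],"twist":[-0.03,-0.05,-0.06,-0.06,-0.06,-0.06,-0.06,-0.05]}'
```

```text
time: 7.95
tool_pos: [486.6, 184.7, 183.5]
tcp_rot: [3.139, 0.001, 1.339]
contact_force: [0.3, -0.5, -2.1]
grip_width: 31.8
```

```bash
python3 -m handwheel '{"translation":[[0,0.18,0.01],[0,0.15,0.01],[0,0.08,0.01],[0,0.03,0],[0,0,0],[0,0,0],[0,0,0],[0,0,0]],"twist":[-0.03,-0.01,0,0,0,0,0,0]}'
python3 - <<'E'
from h import *
for n in ["top","side","wrist"]:
    c=capture(n);cv2.imwrite(f"pics/{n}4.png",c["img"][:,:,::-1])
    for l in ["scanner_grip","label_red"]:
        print(n,l,[(round(d["score"],2),W(c,d["position"]).round(1)) for d in spot_point(n,l)])
E
```

```text
time: 8.95
tool_pos: [485.3, 252.3, 185.0]
tcp_rot: [-3.14, 0.005, 1.275]
contact_force: [0.3, -0.0, -2.1]
grip_width: 32.0
top scanner_grip []
top label_red [(0.61, array([484. , 278.6,  33.3]))]
side scanner_grip [(0.66, array([ 475.2, -258.7,    9.5]))]
side label_red [(0.81, array([485.5, 282.7,  37.5]))]
wrist scanner_grip [(0.69, array([481.9, 254.7, 182.9]))]
wrist label_red [(0.68, array([481.1, 284.1,  29.2]))]
```

View pics/side4.png

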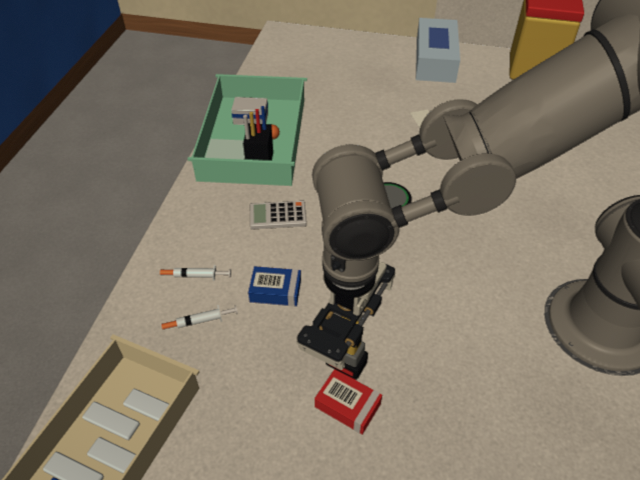

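View pics/wrist4.png

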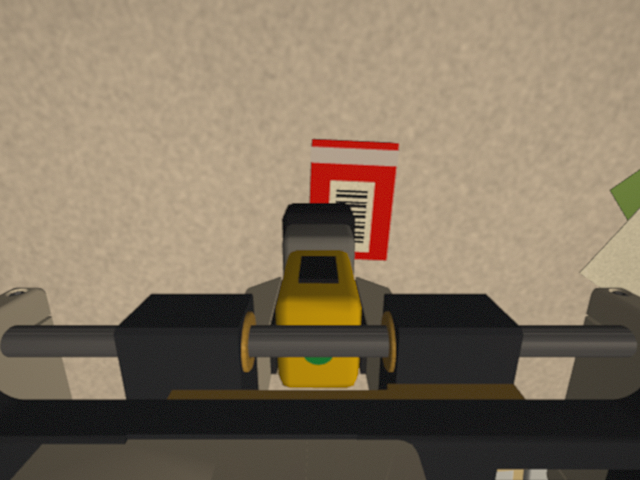

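```bash
python3 -m handwheel '{"translation":[[0,0.04,0.01],[-0.01,0.06,0.01],[0,0.05,0.01],[0,0.03,0],[0,0.01,0],[0,0,0],[0,0,0],[0,0,0]],"twist":[-0.01,-0.01,-0.01,0,0,0,0,0]}'
python3 - <<'E'
from h import *
for n in ["wrist","side"]:
    c=capture(n);cv2.imwrite(f"pics/{n}5.png",c["img"][:,:,::-1])
E
```

```text
time: 10.4
tool_pos: [483.4, 283.6, 189.6]
tcp_rot: [-3.14, 0.005, 1.226]
contact_force: [-0.1, 0.2, -2.4]
grip_width: 31.5
```

View pics/wrist5.png

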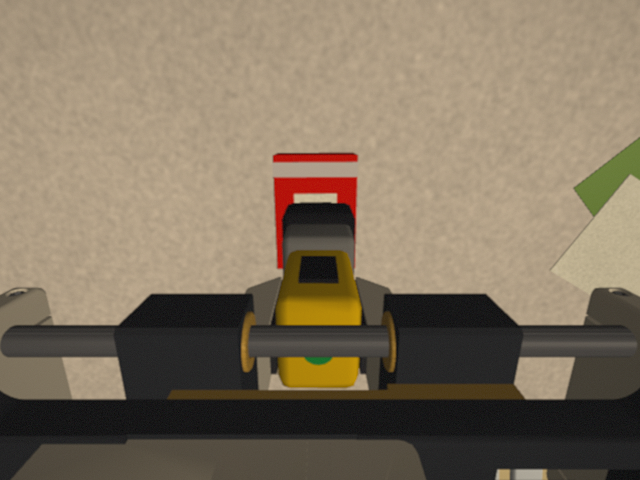

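View pics/side5.png

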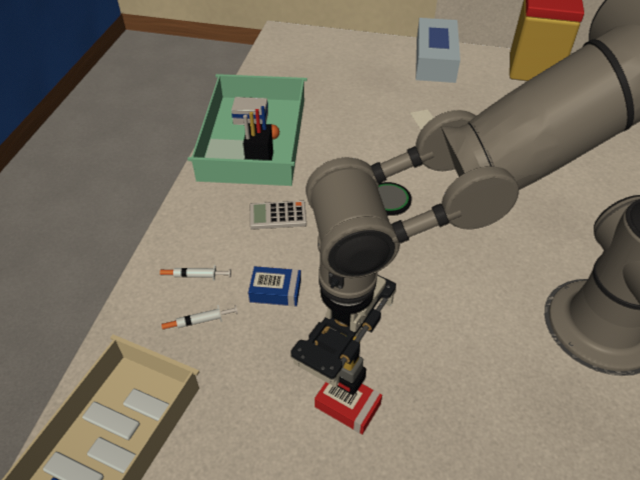

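```bash
python3 - <<'E'
from h import *
c=capture("wrist")
a=np.radians(-19.3);d=np.array([np.cos(a),np.sin(a)])
e=pix(c,316,194,35)[:2];print("label end",e,"centre",e+30*d, e-30*d)
w=pix(c,316,154.5,35)[:2];print("carton end",w,"label c",w+62*d)
t=get_obs()["tool_pos"];print(t)
E
python3 -m handwheel '{"translation":[[0,-0.01,0],[0,0,0],[0,0,0],[0,0,0],[0,0,0],[0,0,0],[0,0,0],[0,0,0]],"twist":[0,0,0,0,0,0,0,0]}'
python3 -m handwheel '{"translation":[[0,0,0],[0,0,0],[0,0,0],[0,0,0],[0,0,0],[0,0,0],[0,0,0],[0,0,0]],"twist":[0,0,0,0,0,0,0,0]}'
python3 -m handwheel '{"translation":[[0,0,0],[0,0,0],[0,0,0],[0,0,0],[0,0,0],[0,0,0],[0,0,0],[0,0,0]],"twist":[0,0,0,0,0,0,0,0]}'
```

```text
label end [454.35714513 292.96689261] centre [482.67117368 283.05146083] [426.04311659 302.88232439]
carton end [424.00468521 303.93036157] label c [482.52034421 283.43846922]
[483.37288484 283.69304534 189.68354198]
time: 11.55
tool_pos: [483.4, 282.0, 189.7]
tcp_rot: [-3.14, 0.005, 1.226]
contact_force: [-0.4, 0.3, -1.8]
grip_width: 31.7
time: 12.55
tool_pos: [483.4, 282.0, 189.7]
tcp_rot: [-3.14, 0.005, 1.226]
contact_force: [-0.2, 0.2, -2.3]
grip_width: 32.1
time: 13.55
tool_pos: [483.4, 282.0, 189.7]
tcp_rot: [-3.14, 0.005, 1.226]
contact_force: [-0.1, -0.4, -1.5]
grip_width: 31.9
```

The scan is held for over 2 s, and all the estimates agree to within 3 mm. Now to the pad, at about (475.5,-262.5).

```bash
python3 -m handwheel '{"translation":[[0,-0.12,0.01],[0,-0.22,0.01],[0,-0.28,0],[0,-0.28,0],[0,-0.28,0],[0,-0.28,0],[0,-0.28,0],[0,-0.28,0]],"twist":[0,0,0,0,0,0,0,0]}'
```

```text
time: 14.55
tool_pos: [480.6, -34.2, 194.0]
tcp_rot: [3.14, 0.007, 1.23]
contact_force: [0.7, -0.1, -1.8]
grip_width: 31.8
```

```bash
python3 -m handwheel '{"translation":[[-0.01,-0.28,0],[-0.01,-0.28,0],[0,-0.28,0],[0,-0.22,0],[0,-0.12,0],[0,-0.05,0],[0,0,0],[0,0,0]],"twist":[0,0,0,0,0,0,0,0]}'
python3 - <<'E'
from h import *
for n in ["top","side","wrist"]:
    c=capture(n);cv2.imwrite(f"pics/{n}6.png",c["img"][:,:,::-1])
    for l in ["scanner_grip","pad_top","label_red","label_blue"]:
        print(n,l,[(round(d["score"],2),W(c,d["position"]).round(1)) for d in spot_point(n,l)])
E
```

```text
time: 15.55
tool_pos: [472.5, -229.5, 195.1]
tcp_rot: [3.14, 0.007, 1.224]
contact_force: [-0.1, -0.6, -1.8]
grip_width: 31.7
top scanner_grip []
top pad_top []
top label_red [(0.63, array([485.6, 282.6,  31.5]))]
top label_blue [(0.79, array([678.1,  60.8,  34. ]))]
side scanner_grip [(0.69, array([ 471.5, -228.2,  189. ]))]
side pad_top [(0.68, array([ 474.5, -259.6,   11.8]))]
side label_red [(0.69, array([482.1, 282. ,  36. ]))]
side label_blue [(0.7, array([682.1,  65.6,  37.6]))]
wrist scanner_grip [(0.78, array([ 466.6, -229.3,  192. ]))]
wrist pad_top [(0.66, array([ 468.9, -260.5,    4.3]))]
wrist label_red []
wrist label_blue []
```

View pics/wrist6.png

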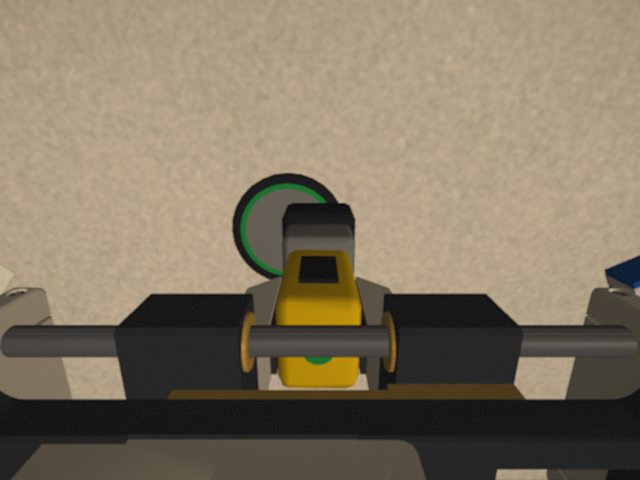

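```bash
python3 -m handwheel '{"translation":[[0.01,-0.08,0],[0.01,-0.1,0],[0,-0.03,-0.08],[0,0,-0.14],[0,0,-0.14],[0,0,-0.1],[0,0,-0.03],[0,0,0]],"twist":[0,0,0,0,0,0,0,0]}'
python3 - <<'E'
from h import *
for n in ["side","wrist"]:
    c=capture(n);cv2.imwrite(f"pics/{n}7.png",c["img"][:,:,::-1])
    for l in ["scanner_grip","pad_top"]:
        print(n,l,[(round(d["score"],2),W(c,d["position"]).round(1)) for d in spot_point(n,l)])
E
```

```text
time: 17.3
tool_pos: [474.5, -266.4, 115.7]
tcp_rot: [-3.141, 0.007, 1.22]
contact_force: [0.3, 0.2, -1.3]
grip_width: 31.9
side scanner_grip [(0.85, array([ 474.3, -263.4,  109.9]))]
side pad_top [(0.77, array([ 476.6, -260. ,    9.4]))]
wrist scanner_grip [(0.64, array([ 470.2, -265.6,  116. ]))]
wrist pad_top []
```

View pics/wrist7.png

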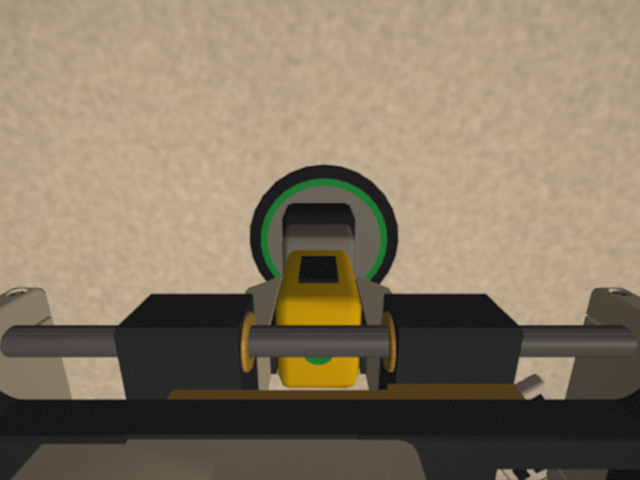

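Slightly over to -y, as the pad centre sits 4 px right of the head. I'll shift +4 mm in y and lower gently.

```bash
python3 -m handwheel '{"translation":[[0,0.02,0],[0,0.01,-0.01],[0,0,-0.02],[0,0,-0.02],[0,0,-0.01],[0,0,0],[0,0,0],[0,0,0]],"twist":[0,0,0,0,0,0,0,0]}'
```

```text
time: 18.6
tool_pos: [475.1, -261.6, 107.6]
tcp_rot: [3.139, 0.008, 1.22]
contact_force: [-0.1, 0.3, -1.3]
grip_width: 32.0
```

```bash
python3 -m handwheel '{"translation":[[0,0,-0.01],[0,0,0],[0,0,-0.01],[0,0,0],[0,0,0],[0,0,0],[0,0,0],[0,0,0]],"twist":[0,0,0,0,0,0,0,0]}'
```

```text
time: 19.6
tool_pos: [475.4, -261.9, 105.8]
tcp_rot: [3.138, 0.008, 1.22]
contact_force: [-0.2, 0.9, 0.6]
grip_width: 31.5
```

The force has flipped to positive, so the scanner is resting on the pad. Releasing.

```bash
python3 -m handwheel '{"translation":[[0,0,0],[0,0,0],[0,0,0],[0,0,0],[0,0,0],[0,0,0],[0,0,0],[0,0,0]],"twist":[0,0,0,0,0,0,0,0]}' 0
python3 - <<'E'
from h import *
c=capture("wrist");cv2.imwrite("pics/w8.png",c["img"][:,:,::-1])
E
```

```text
time: 20.6
tool_pos: [475.8, -262.2, 106.1]
tcp_rot: [3.136, 0.009, 1.22]
contact_force: [-0.2, -1.4, 0.1]
grip_width: 91.4
```

View pics/w8.png

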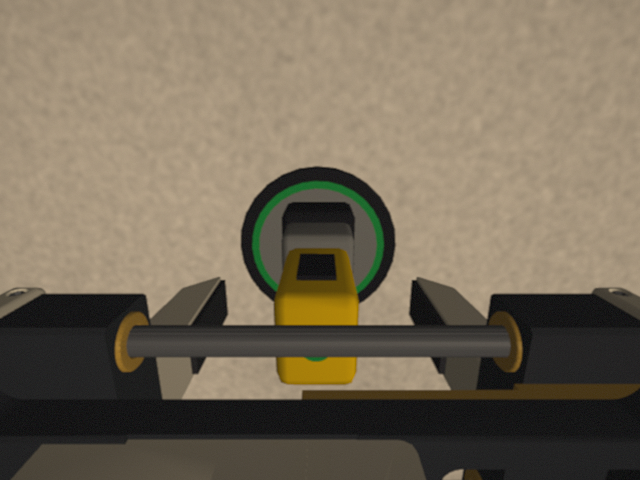

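The scanner stands free at about (317,290), with the head centred on the pad at (318,243). I'll retreat straight up.

```bash
python3 -m handwheel '{"translation":[[0,0,0.06],[0,0,0.12],[0,0,0.18],[0,0,0.2],[0,0,0.15],[0,0,0.05],[0,0,0],[0,0,0]],"twist":[0,0,0,0,0,0,0,0]}'
python3 - <<'E'
from h import *
for n in ["side","wrist","top"]:
    c=capture(n);cv2.imwrite(f"pics/{n}9.png",c["img"][:,:,::-1])
    for l in ["scanner_grip","pad_top","label_red","label_blue"]:
        print(n,l,[(round(d["score"],2),W(c,d["position"]).round(1)) for d in spot_point(n,l)])
E
```

```text
time: 21.65
tool_pos: [475.1, -261.7, 225.5]
tcp_rot: [3.136, 0.009, 1.22]
contact_force: [-0.1, -0.2, -0.5]
grip_width: 91.8
side scanner_grip [(0.83, array([ 478.2, -262.8,  102.5]))]
side pad_top [(0.85, array([ 477.5, -258.9,   10.5]))]
side label_red [(0.69, array([681.4,  66.1,  33.6]))]
side label_blue [(0.89, array([682.8,  68.6,  36.1]))]
wrist scanner_grip [(0.78, array([ 470.3, -259.5,  103.7]))]
wrist pad_top []
wrist label_red []
wrist label_blue []
top scanner_grip [(0.73, array([ 477.1, -261.4,  102. ]))]
top pad_top [(0.87, array([ 473.4, -263.8,   10.4]))]
top label_red [(0.93, array([484.6, 281. ,  34. ]))]
top label_blue []
```

View pics/side9.png

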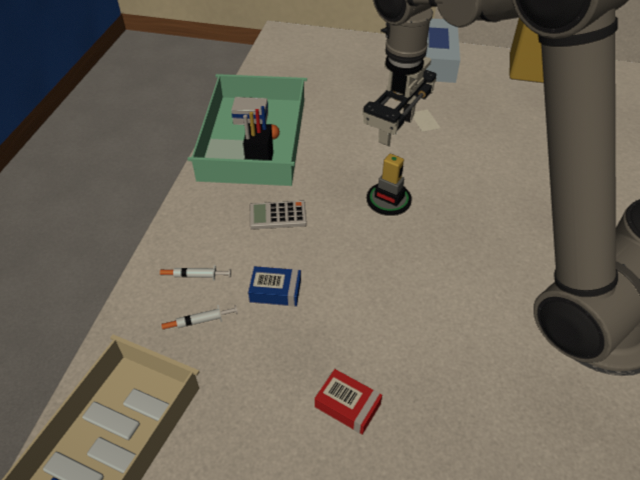

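View pics/wrist9.png

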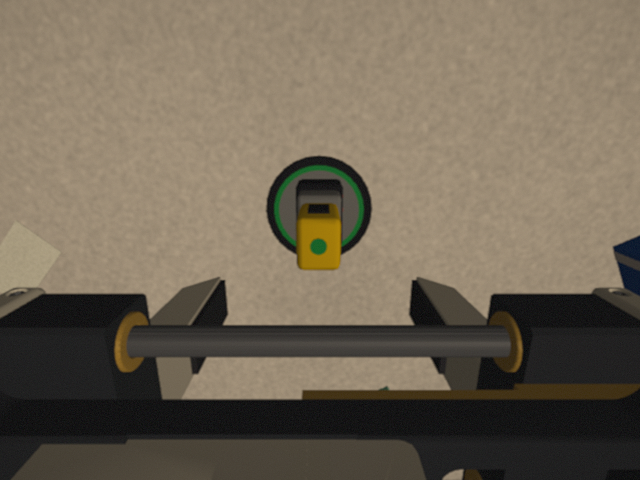

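The scanner stands upright on the middle of the pad (side view (390,183)), the gripper is well clear, and neither carton has moved.

```bash
python3 -c "
from plant import *
print(close_job())"
```

```text
the job is handed in; nothing more can be done
None
```

I scanned the red carton, stood the scanner on its charging pad, let go and handed the job in at about 22 s of the 42 s allowed. The job gives no verdict, so what follows is from my own checks.

- **Scan:** I held the scanner still for over 2 s with its window about 59 mm above the red label. It was within about 3 mm of the label's centre and about 1° of its long side, and upright to within 1°.
- **Placing:** I lowered it until the force on the tool showed it resting on the pad, then opened the fingers. The last pictures put its grip point at about (477, -262, 102) mm. The pad's middle is at about (475, -262, 10) mm, so it is a few mm off at most, upright and free of the gripper.
- **Cartons:** The red label still reads about (484.6, 281) mm, as at the start. The blue carton is also unmoved: about (683, 68.6) mm now against (681.5, 66) mm at the start, within the detector's error.

Some checks disagreed:
- In the final side picture, the network placed "label_red" on the blue carton; the top view and the picture itself show the red carton in its own place.
- In the final top picture, the network did not report the blue label.
- The last wrist-camera reading of the scanner's grip was about 5–7 mm lower in x than the top and side readings, still well inside the 25 mm limit.

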